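# Clamp a handlebar tube with the T-handle of a leaning yoke vise

## Task

On the parts shop's counter a handlebar tube lies loose in the leaning yoke vise. Clamp it where it lies: turn the T-handle clockwise (taking its ends in turn is the easy way, as the lamp stands in the way of a full circle) until the screw comes up solid and the jaw grips the tube, then let go. Do not strike the lamp bar above, and leave the things standing around alone.

Things in the scene. Friction and masses are not known exactly. Their poses are not given: they have to be found in the camera images.
- screw (a joint): Clamp screw, rad; grows as the T-handle turns clockwise, seen looking down the screw from the handle. Jaw and handle go 8 mm down the axis per turn (1.27 mm/rad). Takes about 0.22 N m to turn, stays where it is left, and comes up solid when the jaw has bitten on the tube (that value is not marked); it starts 0.5 to 1.1 turns short of that.
- screw_hub (a point): Centre of the T-handle, in its dark steel hub (30 mm across, 32 mm high). z axis: the screw axis, upwards, leaning 30 degrees from vertical to the vise's -x; x axis along the cross-bar. The bar is steel, 12 mm thick, with a ball 26 mm across centred 80 mm out at each end, and turns square to the axis. The yoke's top is 36 mm or more below this point and ends 60 mm from the axis.
- screw_end_a (a point): Centre of the steel ball (26 mm across) at one end of the T-handle's cross-bar, 80 mm from the hub centre along the hub's +x axis.
- screw_end_b (a point): Centre of the identical steel ball at the other end, 80 mm from the hub centre along the hub's -x axis.
- jaw: Dark steel upper jaw block of the vise, 46 x 34 x 20 mm, carried by the screw (it slides, it does not turn with it). Origin at the centre of its underside, which bites on the tube; z axis along the screw axis, upwards.
- tube_center (a point): Centre of the loose aluminium handlebar tube, 28 mm in diameter, 200 mm long, lying level across in the vise's vee under the jaw; its y axis lies along the tube.
- vise: Grey painted yoke vise leaning 30 degrees, on a plywood board (260 x 440 x 12 mm) fixed to the counter. Origin at counter height; x axis level, away from the side to which the screw leans. The board spans x -95 to +165 mm, y -220 to +220 mm. When the vise is tight the handle's hub centre is at x -20, y 0, z 208 mm in this frame.
- lamp: Work lamp on the same board, same origin and axes as the vise: an aluminium bar 40 (x) by 440 (y) by 22 mm above the vise, underside at z 401 mm, near edge at x 0, just beyond the handle's hub: a tool upright over the handle fouls it. Its 14 mm posts at y +205 and -205 mm rise at x +140 mm and bend forward above z 300 mm.
- collar_a: Bystander: loose aluminium collar ring, 72 mm across, 24 mm high, origin under its centre.
- collar_b: Bystander: another such collar ring, 72 mm across, 24 mm high, origin under its centre.
- grease_jar: Bystander: closed jar 64 mm across, 75 mm high, origin under its centre.
- carton: Bystander: cardboard carton 110 x 80 x 50 mm, origin under its centre.
Things that resemble listed ones, but are neither listed nor needed, are in the scene too. There is more than one size of the part that bears tube_center; the job needs the larger.

How it is judged (in metres and radians):
At the end, for the whole second after the job is handed in: The screw is within 0.15 rad of its solid stop and still, the jaw presses on the tube with more than 2 N, and the tube lies at rest along the vee (within 0.1 rad) within 15 mm of where it was (value of joint screw above 7.85 rad and contact force between jaw and tube above 2 N and velocity of joint screw below 0.05 rad/s and linear speed of tube below 0.01 m/s and distance of tube_center from where it was at the start of the episode below 0.015 m and angle between the y axis of tube_center and the y axis of vise, either way round below 0.1 rad); the robot touches nothing.
It fails at once if the lamp is struck (more than 10 N) (contact force between lamp and anything else above 10 N).
It fails at once if the tube is shifted more than 30 mm (distance of tube_center from where it was at the start of the episode above 0.03 m).
It fails at once if a collar, the jar or the carton is moved more than 25 mm (distance of any of collar_a, collar_b, grease_jar, carton from where it was at the start of the episode above 0.025 m).
It also fails if it takes over 72 s, if anything falls off the work surface, if the arm or the gripper's body presses on something with over 40 N, if the wrist force passes 120 N, or if a joint passes its speed limit or range.

## Robot

A 6-joint arm with a two-finger parallel gripper is mounted at the origin on the work surface. World frame = base frame: x ahead of the robot, y to its left, z up, the work surface at z = 0. Lengths are in mm, angles in rad, forces in N, time in s.
With the tool pointing down it reaches from about 325 to 775 mm from the base axis. Payload 5.5 kg.
Tool frame: the origin (TCP) lies midway between the tips of the shut fingers; the grasp point (between the pads) lies 19 mm behind it; z points along the fingers, y is the line along which they close (so a half turn about z gives the same grasp; the last joint's range is limited). The gripper opens to 88 mm and grips with 3 to 60 N. Pads are 20 mm wide; open, the fingers measure 115 mm over their backs; the gripper's body (75 mm by 178 mm) begins 61 mm behind the grasp point.
Start: joints at [-1.312, 0.091, 1.231, -0, 1.82, -0.057], TCP at [186.346, -570.343, 222.631] pointing down, gripper open.
Joint ranges: [-2.87, 2.87], [-0.86, 2.18], [0.17, 2.46], [-1.51, 4.65], [0.06, 2.69], [-2.65, 2.65]. Speed limits (rad/s): [2.57, 2.57, 3.01, 3.14, 3.14, 3.14].

## Interface

Orientations are given as a rotation vector (axis times angle).
In Python, from workcell import ctrl, camera gives the robot as it stands.
- The arm moves only by the tool drive_tool, never from a script. Its argument "increments" is a list of rows, each a list of 7 numbers: the opening, from 0 (shut) to 1 (fully open), then the shift along the tool's x, y, z in units of 0.2 m (1.0 is 0.2 m), then the turn, a rotation vector about the tool's x, y, z in units of 2 pi rad (1.0 is 2 pi rad). A call has 1 to 10 rows; each row is the pose to reach, as a shift and turn from the pose commanded when the call began, along the tool's axes at that moment, turning the shorter way round; what a row does not reach only later rows make up. A row lasts 1/10 s, in which the tool goes at most 50 mm and 8.59 degrees, less where a joint would pass 70% of its speed; a pose out of reach is approached as far as the arm can. A call with a number of a shift or a turn outside -1 to 1 is refused whole. A call with a gripper value outside its range is refused whole. The fingers move at their own pace and stop on an object; "squeeze" is the grip in N (left out, the last holds). Time passes only in rows, so rows that repeat a pose let the fingers close. It gives the time, the measured TCP pose, the force, the opening and the grip force at its end, in the units of the state.
- ctrl.observe(): the state, without advancing time (a new reading comes with each control period).
- camera(name): name is "side" or "top" or "wrist"; returns a dict with "pixels" (400x640x3 uint8, red, green, blue), "K" (3x3 intrinsics, pixels), "view" (4x4, takes a point from world to camera coordinates); the wrist camera has in their place "tool_from_camera" (4x4, takes a point from camera to tool coordinates, whose origin is the TCP and whose axes are the flange's). Camera axes: x right, y down, z forward; pixel columns grow to the right and rows downward; lengths in mm; the calibration is good to about 2 mm. A picture is of the moment at which its call begins: read the wrist's pose just before it. There is no depth.
- ctrl.sign_off(): hands the job in; it is judged then, once.
The state is a dict: "time": time; "joints": joint angles; "joint_velocities": joint speeds; "joint_efforts": joint torques, N m; "tcp_pos": TCP position; "eef_rot": TCP orientation; "force": force on the tool from outside, world axes, zero at the start; "wrist_torque": the same for the moment, N m; "finger_gap": finger opening in mm; "grasp_force": force on a finger pad.
Only numpy, scipy, OpenCV 4.12 (cv2) and the standard library are available. Lean on these libraries where they do the work, as an engineer would, in place of code of your own. Each camera call takes 0.05 s, during which the arm holds its last target. There are 200 camera calls.

## Working session

There is one attempt and no reset: what is moved stays moved. The work goes in short steps, Python scripts to look and compute and a tool call to move; the robot and the scene stay as the last step left them, time stands still between calls to the robot, and variables do not carry over. Pictures are saved under pics/ and viewed, at most 10 in all, crops included, and the job is handed in when it is done.

Besides the shell and the picture viewer there is one more tool, called as name(argument=value, ...) on one line, values as JSON. drive_tool: Moves the arm, as the interface text tells. Its arguments: {"type":"object","properties":{"increments":{"type":"array","items":{"type":"array","items":{"type":"number"}}},"squeeze":{"type":"number"}},"required":["increments"]}

```bash
mkdir -p pics; ls
python3 - <<'E'
from workcell import ctrl,camera
import cv2,numpy as np
s=ctrl.observe();print(s)
ims=[]
for n in("side","top"):
    c=camera(n);cv2.imwrite(f"pics/{n}0.png",c["pixels"][:,:,::-1]);print(n,c["K"].tolist(),np.round(c["view"],4).tolist())
    np.savez(f"pics/{n}0.npz",**c)
E
```

```text
pics
{'time': 0.0, 'joints': array([-1.31166829e+00,  9.18767705e-02,  1.23186927e+00,  7.09060810e-07,
        1.81979092e+00, -5.66927710e-02]), 'joint_velocities': array([-0.00061105,  0.00098559,  0.00117195,  0.00116876,  0.00057264,
       -0.00080051]), 'joint_efforts': array([-1.14102957e-03, -4.46447754e+01, -4.06447005e+01,  6.97049825e-02,
        2.92518554e-02, -1.42041035e-04]), 'tcp_pos': array([ 186.2862291 , -570.04313593,  221.50553685]), 'eef_rot': array([-3.10059467e+00, -4.93727072e-01,  3.07337930e-04]), 'force': array([-0.10249859,  0.25604663,  0.51153602]), 'wrist_torque': array([-0.01671351, -0.01233583, -0.03146548]), 'grasp_force': 0.0, 'finger_gap': 87.84453427021838}
side [[392.7426088863745, 0.0, 322.00120478690326], [0.0, 392.7426088863745, 196.89399248190392], [0.0, 0.0, 1.0]] [[-0.9615, -0.2745, 0.0131, 478.5492], [-0.1913, 0.6342, -0.7491, 218.6139], [0.1973, -0.7228, -0.6623, 1277.5245], [0.0, 0.0, 0.0, 1.0]]
top [[499.42103019641496, 0.0, 320.4936164858408], [0.0, 499.42103019641496, 202.13262204247533], [0.0, 0.0, 1.0]] [[-0.0092, -0.9999, -0.0042, 16.421], [-0.9922, 0.0096, -0.1241, 512.6931], [0.1242, 0.003, -0.9923, 1467.3845], [0.0, 0.0, 0.0, 1.0]]
```

View pics/side0.png

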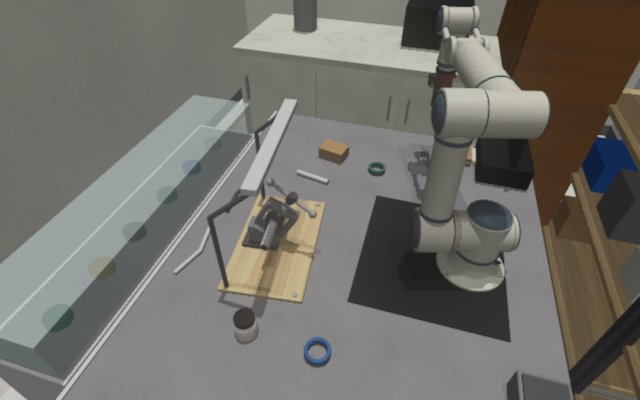

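View pics/top0.png

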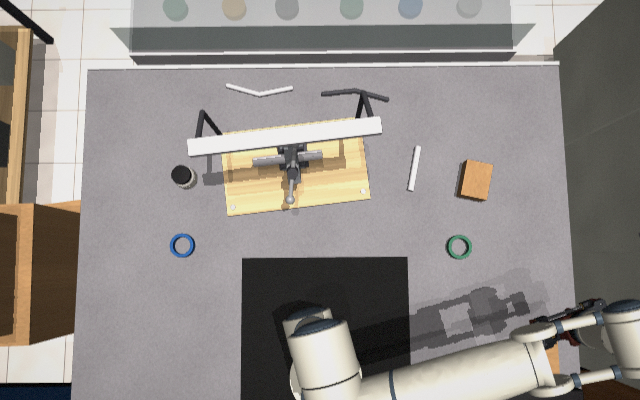

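The side view shows the vise: balls near (313,213) and (270,182), hub near (292,198). The top view shows the board's front corners near (229,215) and (370,199), and the near ball near (290,200). I'll zoom in on both.

Run:
```python
import cv2,numpy as np
a=cv2.imread("pics/side0.png")[165:285,215:335];b=cv2.imread("pics/top0.png")[105:225,210:380]
a=cv2.resize(a,None,fx=3.3,fy=3.3,interpolation=cv2.INTER_CUBIC);b=cv2.resize(b,(400*170//120,400)[:2],interpolation=cv2.INTER_CUBIC)
a=cv2.resize(a,(340,340));b=cv2.resize(b,(454,320))
o=np.zeros((340,800,3),np.uint8);o[:,:340]=a;o[:320,345:799]=b
cv2.imwrite("pics/z0.png",o)
```

```text
(no output)
```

View pics/z0.png

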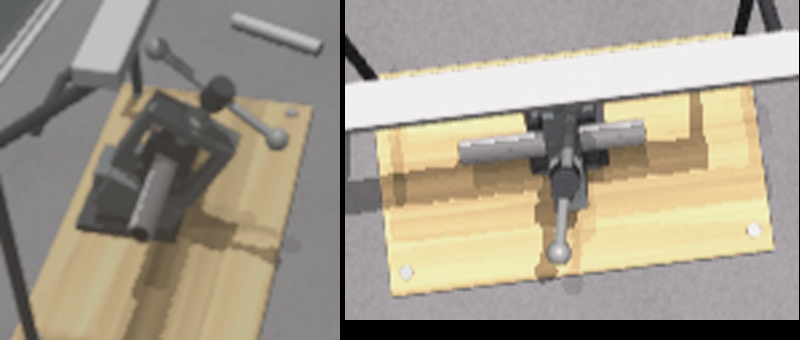

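The enlargement gives these pixels. Side: balls at (270.1,181.6) and (312.4,213.4), hub at (291.6,198.2). Top: near ball (290.1,199.5), hub (292.8,173.2), board corners (228,216) and (370.3,198.4).

```bash
cat > h.py <<'E'
import numpy as np
from scipy.spatial.transform import Rotation as R
def ray(c,p):
    K,V=c["K"],c["view"];d=V[:3,:3].T@np.linalg.solve(K,[p[0],p[1],1]);return -V[:3,:3].T@V[:3,3],d/np.linalg.norm(d)
def plane(c,p,z): o,d=ray(c,p);return o+d*(z-o[2])/d[2]
def tri(rs):
    A=sum(np.eye(3)-np.outer(d,d) for o,d in rs);b=sum((np.eye(3)-np.outer(d,d))@o for o,d in rs)
    x=np.linalg.solve(A,b);return x,[np.linalg.norm(np.cross(x-o,d)) for o,d in rs]
def proj(c,X): q=c["K"]@(c["view"][:3,:3]@X+c["view"][:3,3]);return q[:2]/q[2]
E
python3 - <<'E'
from h import *
S=np.load("pics/side0.npz");T=np.load("pics/top0.npz")
fl=plane(T,(228,216),12);fr=plane(T,(370.3,198.4),12);print(fl,fr,np.linalg.norm(fl-fr))
y=(fl-fr)/np.linalg.norm(fl-fr);x=np.array([y[1],-y[0],0]);print("yaw",np.degrees(np.arctan2(x[1],x[0])))
o=(fl+fr)/2+95*x;o[2]=0;print("vise",o)
M=np.c_[x,y,[0,0,1]]
hub=tri([ray(S,(291.6,198.2)),ray(T,(292.8,173.2))]);ball=tri([ray(S,(312.4,213.4)),ray(T,(290.1,199.5))])
print(hub,ball,np.linalg.norm(hub[0]-ball[0]))
for p in(hub,ball):print("in vise",M.T@(p[0]-o))
print("nominal hub",o+M@[-20,0,208], "side px",proj(S,o+M@[-20,0,208]))
ax=np.array([-.5,0,.866]);h=np.array([-20,0,208])+ax*6
print(proj(S,o+M@h),proj(T,o+M@h))
for a in range(0,360,15):
    e=h+80*(np.cos(np.radians(a))*np.array([-.866,0,-.5])+np.sin(np.radians(a))*np.array([0,1,0]))
    print(a,proj(S,o+M@e).round(1),proj(T,o+M@e).round(1))
E
```

```text
[475.64998867 292.67074809  12.        ] [ 525.30217881 -140.08279343   12.        ] 435.5926625737914
yaw 6.545238524981893
vise [594.85688943  87.12280543   0.        ]
(array([570.38684058,  84.31926404, 211.79637971]), [np.float64(1.8161300511560008), np.float64(1.8161300511559975)]) (array([503.27572859,  93.64971512, 175.57730043]), [np.float64(0.41699137573747574), np.float64(0.41699137573748607)]) 76.82955404018459
in vise [-2.46301262e+01  4.01534144e-03  2.11796380e+02]
in vise [-90.24026276  16.92349098 175.57730043]
nominal hub [574.98724612  84.84305215 208.        ] side px [290.74393799 199.07503391]
[291.64529723 197.91209466] [292.55802901 171.83415572]
0 [314.2 210.3] [296.4 199.4]
15 [312.2 214.5] [288.7 199.5]
30 [308.8 217.7] [281.2 197.6]
45 [304.  219.6] [274.5 194. ]
60 [298.3 220. ] [268.9 188.9]
75 [292.  218.8] [264.8 182.6]
90 [285.5 216.1] [262.6 175.5]
105 [279.5 212.1] [262.5 168. ]
120 [274.3 207.1] [264.4 160.8]
135 [270.3 201.4] [268.2 154.2]
150 [268.  195.6] [273.8 148.7]
165 [267.3 190. ] [280.8 144.9]
180 [268.4 185.1] [288.5 142.9]
195 [271.  181.2] [296.6 142.9]
210 [274.9 178.6] [304.3 145. ]
225 [279.9 177.3] [311.2 148.9]
240 [285.5 177.4] [316.8 154.3]
255 [291.4 178.8] [320.6 160.9]
270 [297.2 181.4] [322.4 168.2]
285 [302.6 185.1] [322.3 175.6]
300 [307.3 189.7] [320.1 182.6]
315 [311.1 194.7] [316.1 188.9]
330 [313.5 200.1] [310.5 194. ]
345 [314.6 205.4] [303.8 197.6]
```

The measured hub agrees with the board-derived vise frame, to about 6 mm up the axis. The near ball stands at about 12° from downhill. Next I'll work out the approach to push the bar with the shut fingers, with the tool along the screw axis.

```bash
cat > g.py <<'E'
# target in bar coords: phi (deg, bar angle), r, lead behind bar, h above bar plane; prints increments from present pose
from h import *
import sys
from workcell import ctrl
yaw=np.radians(6.545);x=np.array([np.cos(yaw),np.sin(yaw),0]);y=np.array([-x[1],x[0],0]);z=np.array([0,0,1.])
M=np.c_[x,y,z];O=np.array([594.86,87.12,0]);ax=M@[-.5,0,.8660254];e1=M@[-.8660254,0,-.5];e2=y
HUB=O+M@[-20,0,208]
def pose(phi,r,lead,h,up=6):
    c,s=np.cos(np.radians(phi)),np.sin(np.radians(phi));rh=c*e1+s*e2;t=-s*e1+c*e2
    return HUB+up*ax+r*rh-lead*t+h*ax, np.c_[t,-rh,-ax]
def inc(P,Q,s):
    Rc=R.from_rotvec(s["eef_rot"]).as_matrix();d=Rc.T@(P-s["tcp_pos"])/200;w=R.from_matrix(Rc.T@Q).as_rotvec()/(2*np.pi)
    return d.round(3),w.round(4)
def rel(p,up=6):
    d=p-HUB-up*ax;return np.degrees(np.arctan2(d@e2,d@e1)).round(1),np.hypot(d@e1,d@e2).round(1),(d@ax).round(1)
if __name__=="__main__":
    s=ctrl.observe();P,Q=pose(*map(float,sys.argv[1:]));d,w=inc(P,Q,s)
    print("t",s["time"],"tcp",s["tcp_pos"].round(1),"polar(phi,rho,h)",rel(s["tcp_pos"]),"F",s["force"].round(1),"j",s["joints"].round(2));print("target",P.round(1),"inc",d.tolist(),w.tolist())
E
python3 g.py 12 48 40 60
```

```text
t 0.1 tcp [ 186.3 -570.1  221.6] polar(phi,rho,h) (np.float64(-57.1), np.float64(722.2), np.float64(236.2)) F [-0.4 -0.1  0.3] j [-1.31  0.09  1.23  0.    1.82 -0.06]
target [498.   46.7 237.5] inc [2.439, -2.447, -0.075] [-0.0623, 0.0624, -0.1802]
```

drive_tool(increments=[[0, 0.05, -0.05, -0.2, 0, 0, 0], [0, 0.15, -0.15, -0.35, 0, 0, 0], [0, 0.28, -0.28, -0.5, 0, 0, 0], [0, 0.42, -0.42, -0.6, 0, 0, 0], [0, 0.55, -0.55, -0.6, 0, 0, 0], [0, 0.7, -0.7, -0.6, 0, 0, 0], [0, 0.82, -0.82, -0.6, 0, 0, 0], [0, 0.92, -0.92, -0.6, 0, 0, 0], [0, 1, -1, -0.6, 0, 0, 0], [0, 1, -1, -0.6, 0, 0, 0]], squeeze=20)

```text
time: 1.1
tcp_pos: [315.2, -316.2, 343.0]
eef_rot: [3.101, 0.499, 0.001]
force: [-0.8, -1.1, 0.4]
finger_gap: 11.5
grasp_force: 0.0
```

drive_tool(increments=[[0, 0.05, -0.05, 0, 0, 0, -0.01], [0, 0.15, -0.15, 0, 0, 0, -0.03], [0, 0.26, -0.26, 0, 0, 0, -0.05], [0, 0.37, -0.37, 0, 0, 0, -0.07], [0, 0.49, -0.49, 0, 0, 0, -0.09], [0, 0.61, -0.61, 0, 0, 0, -0.11], [0, 0.72, -0.72, 0, 0, 0, -0.13], [0, 0.82, -0.82, 0, 0, 0, -0.15], [0, 0.9, -0.9, 0, 0, 0, -0.17], [0, 0.9, -0.9, 0, 0, 0, -0.18]])

```text
time: 2.1
tcp_pos: [430.5, -90.0, 341.9]
eef_rot: [-2.347, -2.087, 0.001]
force: [0.1, -0.3, -0.0]
finger_gap: 0.5
grasp_force: 0.0
```

```bash
python3 g.py 12 48 40 60
```

```text
t 2.1 tcp [430.5 -90.  341.9] polar(phi,rho,h) (np.float64(-64.6), np.float64(174.0), np.float64(191.7)) F [ 0.1 -0.3 -0. ] j [-0.28 -0.27  1.36  0.    2.06 -0.17]
target [498.   46.7 237.5] inc [0.718, 0.256, 0.522] [-0.0815, 0.0181, -0.0034]
```

drive_tool(increments=[[0, 0.05, 0.02, 0.0, -0.01, 0.002, 0], [0, 0.15, 0.05, 0.0, -0.02, 0.004, 0], [0, 0.3, 0.1, 0.05, -0.035, 0.008, 0], [0, 0.45, 0.15, 0.15, -0.05, 0.012, -0.001], [0, 0.58, 0.2, 0.27, -0.065, 0.015, -0.002], [0, 0.67, 0.24, 0.39, -0.08, 0.018, -0.003], [0, 0.718, 0.256, 0.48, -0.0815, 0.018, -0.003], [0, 0.718, 0.256, 0.522, -0.0815, 0.018, -0.003], [0, 0.718, 0.256, 0.522, -0.0815, 0.018, -0.003]])

```text
time: 3.0
tcp_pos: [497.8, 44.4, 236.8]
eef_rot: [2.06, 1.855, 0.598]
force: [0.1, -0.4, 0.3]
finger_gap: 0.6
grasp_force: 0.0
```

```bash
python3 g.py 12 48 32 -15
python3 - <<'E'
from workcell import camera
import cv2
a=camera("side")["pixels"][:,:,::-1][130:270,215:375];b=camera("wrist")["pixels"][:,:,::-1]
import numpy as np
o=np.zeros((350,800,3),np.uint8);o[:,:400]=cv2.resize(a,(400,350));o[:250,400:]=cv2.resize(b,(400,250))
cv2.imwrite("pics/z1.png",o)
E
```

```text
t 3.0 tcp [497.8  44.4 236.8] polar(phi,rho,h) (np.float64(-29.3), np.float64(64.2), np.float64(59.6)) F [ 0.1 -0.4  0.3] j [-0.02 -0.68  1.92  0.06  1.39  0.09]
target [535.8  58.9 173.4] inc [0.054, 0.001, 0.373] [-0.0001, 0.001, -0.0013]
```

View pics/z1.png

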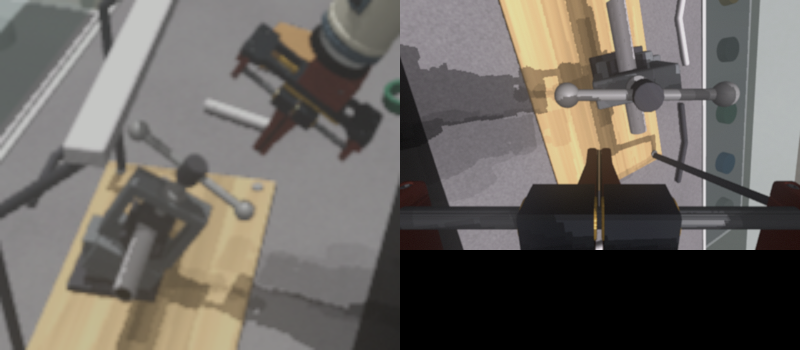

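The tool is aligned: in the wrist view the bar runs horizontally, with the hub at (648,95) in the crop and the fingers just behind it. The lamp is clear, so I'll descend beside the bar.

drive_tool(increments=[[0, 0.01, 0, 0.05, 0, 0, 0], [0, 0.03, 0, 0.12, 0, 0, 0], [0, 0.04, 0, 0.2, 0, 0, 0], [0, 0.05, 0, 0.28, 0, 0, 0], [0, 0.05, 0, 0.35, 0, 0, 0], [0, 0.05, 0, 0.37, 0, 0, 0], [0, 0.05, 0, 0.37, 0, 0, 0]])

```text
time: 3.8
tcp_pos: [535.7, 58.8, 173.9]
eef_rot: [2.06, 1.855, 0.599]
force: [-0.4, 0.0, 0.5]
finger_gap: 0.9
grasp_force: 0.0
```

```bash
python3 g.py 12 48 16 -15
python3 - <<'E'
import numpy as np
for lead in(16,):
  for st in(6,8):
    for k in range(1,11):
      a=np.radians(st*k);C=np.array([lead,48]);Rm=np.array([[np.cos(a),-np.sin(a)],[np.sin(a),np.cos(a)]]);p=(C-Rm@C)/200
      print("[0, %.3f, %.3f, %.4f, 0, 0, %.4f]"%(p[0],p[1],1.27*a/200,a/6.28318),end=", ")
    print()
E
```

```text
t 3.8 tcp [535.7  58.8 173.9] polar(phi,rho,h) (np.float64(-21.8), np.float64(57.6), np.float64(-14.5)) F [-0.4  0.   0.5] j [ 0.02 -0.58  1.96  0.04  1.24  0.12]
target [536.8  74.8 175.1] inc [0.08, -0.001, 0.002] [-0.0, 0.0009, -0.0013]
[0, 0.026, -0.007, 0.0007, 0, 0, 0.0167], [0, 0.052, -0.011, 0.0013, 0, 0, 0.0333], [0, 0.078, -0.013, 0.0020, 0, 0, 0.0500], [0, 0.105, -0.012, 0.0027, 0, 0, 0.0667], [0, 0.131, -0.008, 0.0033, 0, 0, 0.0833], [0, 0.156, -0.001, 0.0040, 0, 0, 0.1000], [0, 0.181, 0.008, 0.0047, 0, 0, 0.1167], [0, 0.205, 0.020, 0.0053, 0, 0, 0.1333], [0, 0.227, 0.034, 0.0060, 0, 0, 0.1500], [0, 0.248, 0.051, 0.0066, 0, 0, 0.1667], 
[0, 0.034, -0.009, 0.0009, 0, 0, 0.0222], [0, 0.069, -0.013, 0.0018, 0, 0, 0.0444], [0, 0.105, -0.012, 0.0027, 0, 0, 0.0667], [0, 0.139, -0.006, 0.0035, 0, 0, 0.0889], [0, 0.173, 0.005, 0.0044, 0, 0, 0.1111], [0, 0.205, 0.020, 0.0053, 0, 0, 0.1333], [0, 0.234, 0.039, 0.0062, 0, 0, 0.1556], [0, 0.261, 0.063, 0.0071, 0, 0, 0.1778], [0, 0.284, 0.090, 0.0080, 0, 0, 0.2000], [0, 0.302, 0.120, 0.0089, 0, 0, 0.2222],
```

drive_tool(increments=[[0, 0.03, 0, 0, 0, 0, 0], [0, 0.05, 0, 0, 0, 0, 0], [0, 0.07, 0, 0, 0, 0, 0], [0, 0.08, 0, 0, 0, 0, 0], [0, 0.08, 0, 0, 0, 0, 0]])

```text
time: 4.3
tcp_pos: [537.1, 74.3, 177.7]
eef_rot: [2.058, 1.853, 0.6]
force: [-1.8, -4.0, 1.4]
finger_gap: 0.1
grasp_force: 1.8
```

drive_tool(increments=[[0, 0.026, -0.007, 0.001, 0, 0, 0.0167], [0, 0.052, -0.011, 0.001, 0, 0, 0.0333], [0, 0.078, -0.013, 0.002, 0, 0, 0.05], [0, 0.105, -0.012, 0.003, 0, 0, 0.0667], [0, 0.131, -0.008, 0.003, 0, 0, 0.0833], [0, 0.156, -0.001, 0.004, 0, 0, 0.1], [0, 0.181, 0.008, 0.005, 0, 0, 0.1167], [0, 0.205, 0.02, 0.005, 0, 0, 0.1333], [0, 0.227, 0.034, 0.006, 0, 0, 0.15], [0, 0.248, 0.051, 0.007, 0, 0, 0.1667]])

```text
time: 5.3
tcp_pos: [549.6, 122.4, 185.2]
eef_rot: [2.92, 0.613, 0.793]
force: [-4.2, -3.1, 0.9]
finger_gap: 0.5
grasp_force: 2.4
```

```bash
python3 g.py 72 48 16 -16
python3 - <<'E'
from workcell import camera
import cv2
a=camera("side")["pixels"][:,:,::-1][130:270,215:375];b=camera("wrist")["pixels"][:,:,::-1]
import numpy as np
o=np.zeros((350,800,3),np.uint8);o[:,:400]=cv2.resize(a,(400,350));o[:250,400:]=cv2.resize(b,(400,250))
cv2.imwrite("pics/z2.png",o)
E
```

```text
t 5.3 tcp [549.6 122.4 185.2] polar(phi,rho,h) (np.float64(53.8), np.float64(49.9), np.float64(-15.3)) F [-4.2 -3.1  0.9] j [ 0.18 -0.5   1.89 -0.04  1.23  1.34]
target [549.5 122.9 184.3] inc [-0.002, -0.003, 0.004] [0.0009, 0.0005, -0.002]
```

View pics/z2.png

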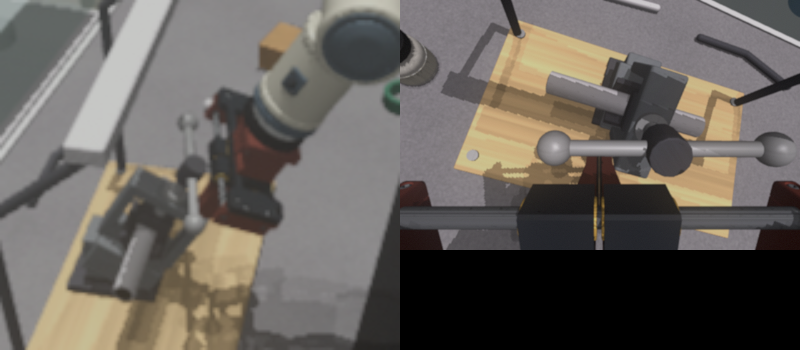

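The push works: the bar is now at 72° and the contact force is about 5 N, as expected. I'll push another 36°.

drive_tool(increments=[[0, 0.026, -0.007, 0.001, 0, 0, 0.0167], [0, 0.052, -0.011, 0.001, 0, 0, 0.0333], [0, 0.078, -0.013, 0.002, 0, 0, 0.05], [0, 0.105, -0.012, 0.003, 0, 0, 0.0667], [0, 0.131, -0.008, 0.003, 0, 0, 0.0833], [0, 0.156, -0.001, 0.004, 0, 0, 0.1], [0, 0.156, -0.001, 0.004, 0, 0, 0.1]])

```text
time: 6.1
tcp_pos: [574.7, 135.5, 199.1]
eef_rot: [-2.92, 0.305, -0.768]
force: [-3.0, -0.3, 0.2]
finger_gap: 0.7
grasp_force: 1.4
```

drive_tool(increments=[[0, -0.04, 0, 0, 0, 0, 0], [0, -0.08, 0, 0, 0, 0, 0], [0, -0.1, 0, -0.08, 0, 0, 0], [0, -0.1, 0, -0.18, 0, 0, 0], [0, -0.1, 0, -0.28, 0, 0, 0], [0, -0.1, 0, -0.35, 0, 0, 0], [0, -0.1, 0, -0.35, 0, 0, 0]])

```text
time: 6.8
tcp_pos: [523.2, 136.4, 253.9]
eef_rot: [-2.916, 0.305, -0.777]
force: [0.5, -0.6, 0.1]
finger_gap: 0.3
grasp_force: 0.0
```

```bash
python3 g.py -72 48 32 52 3.5
```

```text
t 6.8 tcp [523.2 136.4 253.9] polar(phi,rho,h) (np.float64(73.9), np.float64(59.4), np.float64(56.6)) F [ 0.5 -0.6  0.1] j [ 0.23 -0.55  1.81 -0.07  1.36  2.01]
target [567.2  28.  263.9] inc [0.33, 0.484, 0.039] [-0.0017, -0.0007, 0.4989]
```

drive_tool(increments=[[0, 0.02, 0.02, 0, 0, 0, -0.023], [0, 0.04, 0.05, 0, 0, 0, -0.046], [0, 0.06, 0.07, 0, 0, 0, -0.069], [0, 0.08, 0.1, 0, 0, 0, -0.092], [0, 0.1, 0.12, 0, 0, 0, -0.115], [0, 0.12, 0.15, 0, 0, 0, -0.138], [0, 0.14, 0.17, 0, 0, 0, -0.161], [0, 0.16, 0.2, 0, 0, 0, -0.184], [0, 0.18, 0.22, 0, 0, 0, -0.207], [0, 0.2, 0.25, 0, 0, 0, -0.23]])

```text
time: 7.8
tcp_pos: [549.1, 78.4, 260.8]
eef_rot: [2.285, 1.635, 0.653]
force: [0.4, 0.4, 1.2]
finger_gap: 0.4
grasp_force: 0.0
```

```bash
python3 g.py -72 48 32 50 3.5
```

```text
t 7.8 tcp [549.1  78.4 260.8] polar(phi,rho,h) (np.float64(-134.6), np.float64(4.9), np.float64(52.9)) F [0.4 0.4 1.2] j [ 0.07 -0.51  1.77  0.02  1.36  0.4 ]
target [568.2  28.2 262.1] inc [-0.209, 0.166, 0.029] [-0.0005, 0.0008, -0.2702]
```

drive_tool(increments=[[0, -0.02, 0.02, 0, 0, 0, -0.0235], [0, -0.04, 0.03, 0, 0, 0, -0.047], [0, -0.06, 0.05, 0, 0, 0, -0.0705], [0, -0.08, 0.07, 0, 0, 0, -0.094], [0, -0.11, 0.08, 0, 0, 0, -0.1175], [0, -0.13, 0.1, 0, 0, 0, -0.141], [0, -0.15, 0.12, 0, 0, 0, -0.1645], [0, -0.17, 0.14, 0, 0, 0, -0.188], [0, -0.19, 0.15, 0, 0, 0, -0.2115], [0, -0.209, 0.166, 0.02, 0, 0, -0.235]])

```text
time: 8.8
tcp_pos: [567.0, 27.9, 264.0]
eef_rot: [0.553, 2.576, 0.219]
force: [0.9, 0.1, 0.3]
finger_gap: 0.6
grasp_force: 0.0
```

```bash
python3 g.py -72 48 32 -15 3.5
```

```text
t 8.8 tcp [567.   27.9 264. ] polar(phi,rho,h) (np.float64(-105.6), np.float64(57.8), np.float64(49.7)) F [0.9 0.1 0.3] j [-0.06 -0.47  1.73  0.08  1.36 -1.2 ]
target [600.5  31.9 205.8] inc [0.001, 0.002, 0.336] [-0.0008, 0.0004, -0.0353]
```

drive_tool(increments=[[0, 0, 0, 0.02, 0, 0, -0.015], [0, 0, 0, 0.06, 0, 0, -0.03], [0, 0, 0, 0.13, 0, 0, -0.035], [0, 0, 0, 0.2, 0, 0, -0.035], [0, 0, 0, 0.27, 0, 0, -0.035], [0, 0, 0, 0.32, 0, 0, -0.035], [0, 0, 0, 0.335, 0, 0, -0.035], [0, 0, 0, 0.335, 0, 0, -0.035]])

```text
time: 9.6
tcp_pos: [600.2, 31.6, 206.2]
eef_rot: [0.275, 2.612, 0.145]
force: [-0.4, -0.7, -0.1]
finger_gap: 0.6
grasp_force: 0.0
```

```bash
python3 g.py -72 48 16 -15 3.5
```

```text
t 9.6 tcp [600.2  31.6 206.2] polar(phi,rho,h) (np.float64(-105.6), np.float64(57.9), np.float64(-17.1)) F [-0.4 -0.7 -0.1] j [-0.05 -0.39  1.78  0.08  1.24 -1.42]
target [586.8  35.3 198.2] inc [0.08, 0.0, 0.002] [-0.0008, 0.0002, -0.0013]
```

drive_tool(increments=[[0, 0.03, 0, 0, 0, 0, 0], [0, 0.05, 0, 0, 0, 0, 0], [0, 0.07, 0, 0, 0, 0, 0], [0, 0.08, 0, 0, 0, 0, 0], [0, 0.08, 0, 0, 0, 0, 0]])

```text
time: 10.1
tcp_pos: [586.9, 35.1, 200.2]
eef_rot: [0.274, 2.608, 0.145]
force: [1.6, -0.3, 0.1]
finger_gap: 0.6
grasp_force: 0.9
```

drive_tool(increments=[[0, 0.026, -0.007, 0.001, 0, 0, 0.0167], [0, 0.052, -0.011, 0.001, 0, 0, 0.0333], [0, 0.078, -0.013, 0.002, 0, 0, 0.05], [0, 0.105, -0.012, 0.003, 0, 0, 0.0667], [0, 0.131, -0.008, 0.003, 0, 0, 0.0833], [0, 0.156, -0.001, 0.004, 0, 0, 0.1], [0, 0.181, 0.008, 0.005, 0, 0, 0.1167], [0, 0.205, 0.02, 0.005, 0, 0, 0.1333], [0, 0.227, 0.034, 0.006, 0, 0, 0.15], [0, 0.248, 0.051, 0.007, 0, 0, 0.1667]])

```text
time: 11.1
tcp_pos: [547.1, 54.9, 177.0]
eef_rot: [1.598, 2.187, 0.485]
force: [-0.8, -5.2, 2.0]
finger_gap: 0.1
grasp_force: 2.4
```

```bash
python3 g.py -12 48 16 -15 2
```

```text
t 11.1 tcp [547.1  54.9 177. ] polar(phi,rho,h) (np.float64(-32.1), np.float64(50.1), np.float64(-17.2)) F [-0.8 -5.2  2. ] j [ 0.01 -0.55  1.94  0.05  1.23 -0.3 ]
target [546.8  55.8 174.9] inc [0.006, -0.005, 0.009] [0.0001, 0.0014, -0.002]
```

drive_tool(increments=[[0, 0.026, -0.007, 0.001, 0, 0, 0.0167], [0, 0.052, -0.011, 0.001, 0, 0, 0.0333], [0, 0.078, -0.013, 0.002, 0, 0, 0.05], [0, 0.105, -0.012, 0.003, 0, 0, 0.0667], [0, 0.131, -0.008, 0.003, 0, 0, 0.0833], [0, 0.131, -0.008, 0.003, 0, 0, 0.0833]])

```text
time: 11.7
tcp_pos: [538.4, 80.2, 172.6]
eef_rot: [2.167, 1.753, 0.626]
force: [-1.2, -4.0, 1.6]
finger_gap: 0.5
grasp_force: 1.8
```

drive_tool(increments=[[0, 0.026, -0.007, 0.001, 0, 0, 0.0167], [0, 0.052, -0.011, 0.001, 0, 0, 0.0333], [0, 0.078, -0.013, 0.002, 0, 0, 0.05], [0, 0.078, -0.013, 0.002, 0, 0, 0.05]])

```text
time: 12.1
tcp_pos: [539.0, 96.1, 173.1]
eef_rot: [2.463, 1.424, 0.696]
force: [-1.9, -3.7, 0.6]
finger_gap: 0.2
grasp_force: 1.7
```

drive_tool(increments=[[0, 0.026, -0.007, 0.001, 0, 0, 0.0167], [0, 0.052, -0.011, 0.001, 0, 0, 0.0333], [0, 0.078, -0.013, 0.002, 0, 0, 0.05], [0, 0.078, -0.013, 0.002, 0, 0, 0.05]])

```text
time: 12.5
tcp_pos: [543.8, 110.9, 175.9]
eef_rot: [2.715, 1.047, 0.752]
force: [-2.1, -2.8, 0.8]
finger_gap: 0.7
grasp_force: 1.5
```

drive_tool(increments=[[0, 0.026, -0.007, 0.001, 0, 0, 0.0167], [0, 0.052, -0.011, 0.001, 0, 0, 0.0333], [0, 0.078, -0.013, 0.002, 0, 0, 0.05], [0, 0.078, -0.013, 0.002, 0, 0, 0.05]])

```text
time: 12.9
tcp_pos: [552.2, 123.2, 180.7]
eef_rot: [2.915, 0.626, 0.793]
force: [-2.6, -2.6, -0.4]
finger_gap: 0.7
grasp_force: 1.3
```

drive_tool(increments=[[0, 0.026, -0.007, 0.001, 0, 0, 0.0167], [0, 0.052, -0.011, 0.001, 0, 0, 0.0333], [0, 0.078, -0.013, 0.002, 0, 0, 0.05], [0, 0.078, -0.013, 0.002, 0, 0, 0.05]])

```text
time: 13.3
tcp_pos: [563.5, 132.0, 187.1]
eef_rot: [-3.006, -0.165, -0.804]
force: [-3.3, -1.1, -0.3]
finger_gap: 0.4
grasp_force: 1.4
```

drive_tool(increments=[[0, 0.026, -0.007, 0.001, 0, 0, 0.0167], [0, 0.052, -0.011, 0.001, 0, 0, 0.0333], [0, 0.078, -0.013, 0.002, 0, 0, 0.05], [0, 0.078, -0.013, 0.002, 0, 0, 0.05]])

```text
time: 13.7
tcp_pos: [572.2, 137.3, 191.4]
eef_rot: [-2.926, 0.299, -0.749]
force: [-30.9, -0.5, 4.8]
finger_gap: 0.4
grasp_force: 12.3
```

```bash
python3 g.py 108 48 16 -15 0
```

```text
t 13.7 tcp [572.2 137.3 191.4] polar(phi,rho,h) (np.float64(84.0), np.float64(52.7), np.float64(-22.0)) F [-30.9  -0.5   4.8] j [ 0.2  -0.41  1.81 -0.05  1.23  1.98]
target [576.3 135.9 194.8] inc [0.027, 0.001, -0.005] [0.001, 0.002, -0.0005]
```

drive_tool(increments=[[0, 0.01, 0, 0, 0, 0, 0], [0, 0.01, 0, 0, 0, 0, 0], [0, 0.01, 0, 0, 0, 0, 0]])

```text
time: 14.0
tcp_pos: [572.9, 137.2, 191.5]
eef_rot: [-2.928, 0.293, -0.746]
force: [-34.9, 0.6, 2.8]
finger_gap: 0.3
grasp_force: 14.3
```

drive_tool(increments=[[0, -0.04, 0, 0, 0, 0, 0], [0, -0.1, 0, 0, 0, 0, 0], [0, -0.14, 0, -0.08, 0, 0, 0], [0, -0.14, 0, -0.18, 0, 0, 0], [0, -0.14, 0, -0.28, 0, 0, 0], [0, -0.2, 0, -0.35, 0, 0, 0], [0, -0.3, 0, -0.35, 0, 0, 0], [0, -0.4, 0, -0.35, 0, 0, 0], [0, -0.4, 0, -0.35, 0, 0, 0]])

```text
time: 14.9
tcp_pos: [474.9, 150.4, 218.1]
eef_rot: [-2.919, 0.298, -0.771]
force: [0.2, -0.1, 0.7]
finger_gap: 0.5
grasp_force: 0.0
```

```bash
python3 g.py 108 48 16 -15 0
python3 - <<'E'
from workcell import camera
import cv2
a=camera("side")["pixels"][:,:,::-1][130:270,215:375];b=camera("wrist")["pixels"][:,:,::-1]
import numpy as np
o=np.zeros((350,800,3),np.uint8);o[:,:400]=cv2.resize(a,(400,350));o[:250,400:]=cv2.resize(b,(400,250))
cv2.imwrite("pics/z3.png",o)
E
```

```text
t 14.9 tcp [474.9 150.4 218.1] polar(phi,rho,h) (np.float64(45.7), np.float64(106.8), np.float64(48.7)) F [ 0.2 -0.1  0.7] j [ 0.31 -0.68  1.95 -0.1   1.36  2.08]
target [576.3 135.9 194.8] inc [0.392, 0.006, 0.35] [0.0005, -0.0004, -0.0004]
```

View pics/z3.png

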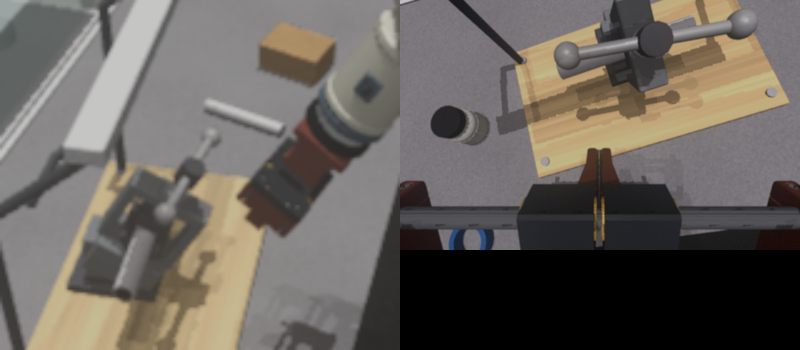

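The screw held solid at 35 N and the handle stayed put after I backed off: balls near side pixels (281,214) and (299,185). The tube lies where it was and the gripper is clear of everything. I'll hand it in.

```bash
python3 -c "
from workcell import ctrl
print(ctrl.sign_off())"
```

```text
the job is handed in; nothing more can be done
None
```

I turned the clamp screw about 0.75 turn clockwise until it came up solid, with 35 N on the bar. I then let go, backed clear and handed the job in at about 15 s; the hand-in returned no verdict.

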